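Run along a reagent cartridge's row of caps and press them home

ROBOT

A 6-joint arm with a two-finger parallel gripper is mounted at the origin on the work surface. World frame = base frame: x ahead of the robot, y to its left, z up, the work surface at z = 0. Lengths are in m, angles in rad, forces in N, time in s.
With the tool pointing down it reaches from about 0.425 to 0.95 m from the base axis. Payload 3.5 kg.
Tool frame: the origin (TCP) lies midway between the tips of the shut fingers; the grasp point (between the pads) lies 19 mm behind it; z points along the fingers, y is the line along which they close (so a half turn about z gives the same grasp; the last joint's range is limited). The gripper opens to 85 mm and grips with 20 to 120 N. Pads are 22 mm wide; open, the fingers measure 114 mm over their backs; the gripper's body (76 mm by 85 mm) begins 54 mm behind the grasp point. The pads swing forward as they close: fully open they stand 13 mm farther back than shut.
Start: joints at [-1.306, 0.286, 1.577, -0, 1.279, -0.15], TCP at [0.272, -0.618, 0.231] pointing down, gripper open.
Joint ranges: [-2.77, 2.77], [-0.9, 2.22], [0.21, 2.48], [-1.53, 4.67], [0.24, 2.81], [-2.84, 2.84]. Speed limits (rad/s): [2.79, 2.79, 3.14, 3.14, 3.14, 3.14].

INTERFACE

Orientations are given as a unit quaternion [x, y, z, w].
In Python, from plant import get_state, read_camera, ctrl gives the robot as it stands.
- The arm moves only by the shell command python3 -m crank 'ROWS' [FORCE]. ROWS is JSON, a list of rows, each a list of 3 entries, a list of its own where there are three numbers: the shift along the tool's x, y, z in mm, then the turn about the tool's z in degrees, then the closure in counts, from 0 (fully open) to 255 (shut). In form: [[[tx, ty, tz], yaw, claw], ...]. A call has 1 to 10 rows; each row is the pose to reach, as a shift and turn from the pose commanded when the call began, along the tool's axes at that moment; what a row does not reach only later rows make up. A row lasts 1/10 s, in which the tool goes at most 50 mm and 8.59 degrees, less where a joint would pass 70% of its speed; a pose out of reach is approached as far as the arm can. A call with a gripper value outside its range is refused whole. The fingers move at their own pace and stop on an object; FORCE is the grip in N (left out, the last holds). Time passes only in rows, so rows that repeat a pose let the fingers close. It gives the time, the measured TCP pose, the force, the opening and the grip force at its end, in the units of the state.
- get_state(): the state, without advancing time (a new reading comes with each control period).
- read_camera(name): name is "side" or "top" or "wrist"; returns a dict with "frame" (480x640x3 uint8, blue, green, red), "range_z" (480x640 float32, m along the optical axis (not along the pixel's ray), 0 where there is no reading), "vfov" (degrees; the focal length in pixels is half the picture's height over the tangent of half this angle, whatever the lens; pixels are square), "cx", "cy" (the principal point, pixels), "origin" and "orientation" of the camera in the world. Camera axes: x right, y down, z forward; pixel columns grow to the right and rows downward; lengths in m; the calibration is good to about 2 mm. A picture is of the moment at which its call begins.
- ctrl.sign_off(): hands the job in; it is judged then, once.
The state is a dict: "time": time; "qpos": joint angles; "dq": joint speeds; "joint_efforts": joint torques, N m; "eef_pos": TCP position; "tcp_rot": TCP orientation; "contact_force": force on the tool from outside, world axes, zero at the start; "wrist_torque": the same for the moment, N m; "opening": opening from 0.0 (shut) to 1.0 (fully open); "finger_force": force on a finger pad.
Only numpy, scipy, OpenCV 4.12 (cv2) and the standard library are available. Lean on these libraries where they do the work, as an engineer would, in place of code of your own. Each camera call takes 0.05 s, during which the arm holds its last target. There are 200 camera calls.

TASK

The five green caps of the reagent cartridge stand proud: run along the row with closed fingertips, starting at the end with the blue tab, and gently press each cap in turn fully home, one at a time, through to the far end. Only touch and press; do not lift, tip or shove the cartridge. Leave the red-capped cartridge and the other things on the bench alone.

Things in the scene. Friction and masses are not known exactly. Their poses are not given: they have to be found in the camera images.
- cartridge: reagent cartridge to work on: white block, black top deck, 200 mm long (x), 56 mm wide (y), 42 mm high, loose, 0.7 to 1 kg, at any yaw. Five GREEN caps in a straight row, centres at x = -68, -34, 0, 34, 68 mm, y = 0. A flat BLUE tab (14 x 44 mm, 3 mm high) lies across the deck at the -x end. Origin at the centre of the underside, z up
- other_cartridge: a second cartridge of the same shape and size, with five RED caps and a grey tab, all its caps standing proud; a bystander. Origin and axes as for cartridge.
- bottle: loose amber bottle with white cap, 46 mm diameter, 85 mm high; bystander. Origin at the centre of the underside.
- tip_box: loose grey box with a purple lid, 57 x 47 mm, 54 mm high; bystander. Origin at the centre of the underside.
- scanner: loose black handheld scanner lying down, 97 mm long (x), 42 mm wide, 32 mm high; bystander. Origin at the underside, near its middle.
- cap1_top (a point): centre of the flat top of the first green cap counted from the blue tab (the cap next to the blue tab). The cap's head is a disc 21 mm across and 5 mm thick on a white stem. Its top is 52.5 to 54 mm above the bench before, and 47 mm when home, when the head lies on the deck
- cap2_top (a point): centre of the flat top of the second green cap counted from the blue tab. The cap's head is a disc 21 mm across and 5 mm thick on a white stem. Its top is 52.5 to 54 mm above the bench before, and 47 mm when home, when the head lies on the deck
- cap3_top (a point): centre of the flat top of the third green cap counted from the blue tab. The cap's head is a disc 21 mm across and 5 mm thick on a white stem. Its top is 52.5 to 54 mm above the bench before, and 47 mm when home, when the head lies on the deck
- cap4_top (a point): centre of the flat top of the fourth green cap counted from the blue tab. The cap's head is a disc 21 mm across and 5 mm thick on a white stem. Its top is 52.5 to 54 mm above the bench before, and 47 mm when home, when the head lies on the deck
- cap5_top (a point): centre of the flat top of the fifth green cap counted from the blue tab (the cap farthest from the blue tab). The cap's head is a disc 21 mm across and 5 mm thick on a white stem. Its top is 52.5 to 54 mm above the bench before, and 47 mm when home, when the head lies on the deck
- cap1 (a joint): how far the first green cap is pushed in (m): 0 to 0.0015 at the start, 0.007 = home on a hard stop. Moves with about 3 N of steady friction, no spring: it stays where it is left
- cap2 (a joint): how far the second green cap is pushed in (m): 0 to 0.0015 at the start, 0.007 = home on a hard stop. Moves with about 3 N of steady friction, no spring: it stays where it is left
- cap3 (a joint): how far the third green cap is pushed in (m): 0 to 0.0015 at the start, 0.007 = home on a hard stop. Moves with about 3 N of steady friction, no spring: it stays where it is left
- cap4 (a joint): how far the fourth green cap is pushed in (m): 0 to 0.0015 at the start, 0.007 = home on a hard stop. Moves with about 3 N of steady friction, no spring: it stays where it is left
- cap5 (a joint): how far the fifth green cap is pushed in (m): 0 to 0.0015 at the start, 0.007 = home on a hard stop. Moves with about 3 N of steady friction, no spring: it stays where it is left
- other1 (a joint): how far the first red cap of the other cartridge is pushed in (m), as for the green ones; stays as it is
- other2 (a joint): how far the second red cap of the other cartridge is pushed in (m), as for the green ones; stays as it is
- other3 (a joint): how far the third red cap of the other cartridge is pushed in (m), as for the green ones; stays as it is
- other4 (a joint): how far the fourth red cap of the other cartridge is pushed in (m), as for the green ones; stays as it is
- other5 (a joint): how far the fifth red cap of the other cartridge is pushed in (m), as for the green ones; stays as it is
Not all that is in view belongs to the job. Leave any orange look-alike of the cartridge alone.

How it is judged:
On the way, in this order (a step that is already met when the one before it is completed fails the run):
1. the first green cap from the blue tab is pressed home (more than 5.3 mm of its 7 mm) while those after it still stand proud (value of joint cap1 above 0.0053 m and value of joint each of cap2, cap3, cap4, cap5 below 0.003 m), for 0.1 s.
2. the second green cap from the blue tab is pressed home (more than 5.3 mm of its 7 mm) while those after it still stand proud (value of joint each of cap1, cap2 above 0.0053 m and value of joint each of cap3, cap4, cap5 below 0.003 m), for 0.1 s.
3. the third green cap from the blue tab is pressed home (more than 5.3 mm of its 7 mm) while those after it still stand proud (value of joint each of cap1, cap2, cap3 above 0.0053 m and value of joint each of cap4, cap5 below 0.003 m), for 0.1 s.
4. the fourth green cap from the blue tab is pressed home (more than 5.3 mm of its 7 mm) while those after it still stand proud (value of joint each of cap1, cap2, cap3, cap4 above 0.0053 m and value of joint cap5 below 0.003 m), for 0.1 s.
5. the fifth green cap from the blue tab is pressed home (more than 5.3 mm of its 7 mm) while those after it still stand proud (value of joint each of cap1, cap2, cap3, cap4, cap5 above 0.0053 m), for 0.1 s.
At the end, for the whole second after the job is handed in: All five green caps are pushed in more than 5.3 mm of 7 mm; the cartridge stands level (0.08 rad), at rest, within 30 mm of where it stood; the red caps are in less than 3 mm and their cartridge within 30 mm of its place; bottle, tip box and scanner within 40 mm of theirs (all of step 5 and value of joint each of other1, other2, other3, other4, other5 below 0.003 m and distance of each of cartridge, other_cartridge from where it was at the start of the episode below 0.03 m and angle between cartridge's own z axis and vertical below 0.08 rad and linear speed of cartridge below 0.02 m/s and distance of each of bottle, tip_box, scanner from where it was at the start of the episode below 0.04 m); the robot touches nothing.
It fails at once if the green-capped cartridge is lifted (12 mm) or tipped (0.2 rad) (height (world z) of cartridge above 0.012 m or angle between cartridge's own z axis and vertical above 0.2 rad).
It fails at once if the green-capped cartridge is shoved more than 30 mm from its place (distance of cartridge from where it was at the start of the episode above 0.03 m).
It fails at once if the fingers press on the green-capped cartridge or its caps with more than 40 N (contact force between the fingers and cartridge above 40 N).
It fails at once if a red cap of the other cartridge is pushed in (3 mm), or that cartridge is moved 30 mm (value of joint any of other1, other2, other3, other4, other5 above 0.003 m or distance of other_cartridge from where it was at the start of the episode above 0.03 m).
It fails at once if the bottle, tip box or scanner is moved 40 mm or knocked over (distance of any of bottle, tip_box, scanner from where it was at the start of the episode above 0.04 m or angle between any of bottle, tip_box, scanner's own z axis and vertical above 0.4 rad).
It also fails if it takes over 45 s, if anything falls off the work surface, if the arm or the gripper's body presses on something with over 40 N, if the wrist force passes 120 N, or if a joint passes its speed limit or range.

## Working session

There is one attempt and no reset: what is moved stays moved. The work goes in short steps, Python scripts to look and compute and a shell command to move; the robot and the scene stay as the last step left them, time stands still between calls to the robot, and variables do not carry over. Pictures are saved under pics/ and viewed, at most 10 in all, crops included, and the job is handed in when it is done.

```bash
mkdir -p pics; ls
cat > h.py <<'E'
import numpy as np, cv2
from scipy.spatial.transform import Rotation as R
from plant import get_state, read_camera, ctrl
def rays(c,uv):
    f=240/np.tan(np.radians(c["vfov"])/2); uv=np.atleast_2d(uv).astype(float)
    d=np.c_[(uv[:,0]-c["cx"])/f,(uv[:,1]-c["cy"])/f,np.ones(len(uv))]
    return d@R.from_quat(c["orientation"]).as_matrix().T
def onplane(c,uv,z):
    d=rays(c,uv); o=np.array(c["origin"]); return o+d*((z-o[2])/d[:,2])[:,None]
def bydepth(c,uv):
    uv=np.atleast_2d(uv); z=np.array([c["range_z"][int(round(v)),int(round(u))] for u,v in uv])
    return np.array(c["origin"])+rays(c,uv)*z[:,None]
def blobs(c,lo,hi,amin=30):
    m=cv2.inRange(cv2.cvtColor(c["frame"],cv2.COLOR_BGR2HSV),lo,hi)
    n,l,s,ce=cv2.connectedComponentsWithStats(m); return [(ce[i],s[i,4],s[i,2:4]) for i in range(1,n) if s[i,4]>=amin]
E
python3 - <<'E'
from h import *
ims=[]
for n in("top","side"):
    c=read_camera(n); cv2.imwrite(f"pics/{n}0.png",c["frame"]); print(n,c["origin"],c["orientation"],c["vfov"],c["cx"],c["cy"])
    for nm,lo,hi in(("green",(40,80,40),(85,255,255)),("blue",(95,100,40),(130,255,255)),("red",(0,120,60),(6,255,255))):
        for ce,a,wh in blobs(c,lo,hi): print(n,nm,ce.round(1),a,wh,onplane(c,ce,0.053)[0].round(4),bydepth(c,ce)[0].round(4))
s=get_state(); print(s)
E
```

```text
pics
top [0.38426032 0.01088506 1.10341492] [-0.70052923  0.71142318 -0.04324549  0.03557637] 53.61809141097029 318.6273777899037 239.18048376379704
top green [406.  183.3] 83 [11 10] [ 0.6259 -0.2009  0.053 ] [ 0.6261 -0.201   0.0522]
top green [399.4 196.3] 84 [11 10] [ 0.5964 -0.185   0.053 ] [ 0.5959 -0.1846  0.0553]
top green [392.5 209.5] 86 [10 10] [ 0.5663 -0.1684  0.053 ] [ 0.5667 -0.1688  0.051 ]
top green [385.9 222.7] 87 [11 11] [ 0.5367 -0.1525  0.053 ] [ 0.5367 -0.1525  0.0526]
top green [378.9 236.1] 92 [11 11] [ 0.5068 -0.1361  0.053 ] [ 0.5072 -0.1365  0.0502]
top green [431.9 353.7] 74 [ 9 10] [ 0.2479 -0.2435  0.053 ] [ 0.2479 -0.2435  0.053 ]
top green [444.1 364.3] 74 [ 9 10] [ 0.225 -0.269  0.053] [ 0.2255 -0.268   0.0568]
top green [456.1 374.8] 72 [ 9 10] [ 0.2022 -0.294   0.053 ] [ 0.2023 -0.2939  0.0532]
top green [468.4 385.3] 75 [10 10] [ 0.1797 -0.3197  0.053 ] [ 0.18   -0.3191  0.0548]
top green [480.6 396. ] 74 [10  9] [ 0.1569 -0.3448  0.053 ] [ 0.1574 -0.3441  0.055 ]
top blue [458.8  98.3] 3608 [108  65] [ 0.8242 -0.3303  0.053 ] [ 0.8063 -0.3164  0.
[... 1580 characters left out ...]
y([-1.30597772e+00,  2.87148765e-01,  1.57801573e+00, -1.36923050e-05,
        1.27861062e+00, -1.50008600e-01]), 'dq': array([-1.28723791e-03,  5.89781150e-05, -2.13508414e-03,  8.32185093e-04,
       -6.59563750e-04,  1.10445042e-04]), 'joint_efforts': array([ 5.03329902e-04, -4.07295549e+01, -2.93699151e+01, -1.50512597e-04,
        3.43232103e-03,  5.58946862e-07]), 'eef_pos': array([ 0.27190891, -0.61716593,  0.23004576]), 'tcp_rot': array([ 9.78565813e-01,  2.05931443e-01, -6.91505479e-05, -1.08905385e-03]), 'contact_force': array([-0.13024689,  0.13495255, -0.23107572]), 'wrist_torque': array([ 0.01583272,  0.01390076, -0.01923386]), 'finger_force': 0.0, 'opening': 1.0022057545780856}
```

View pics/top0.png

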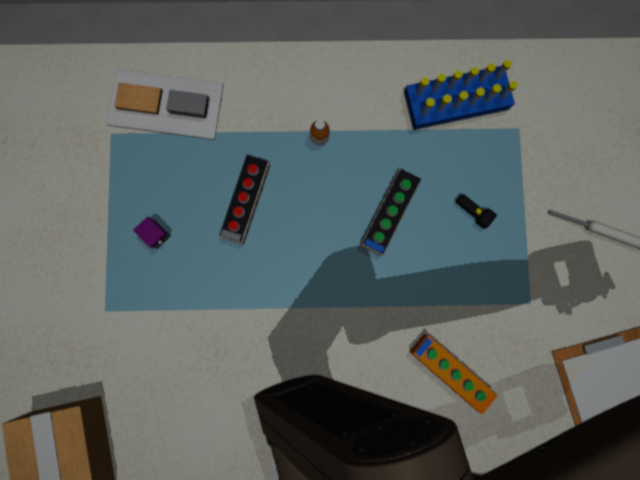

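View pics/side0.png

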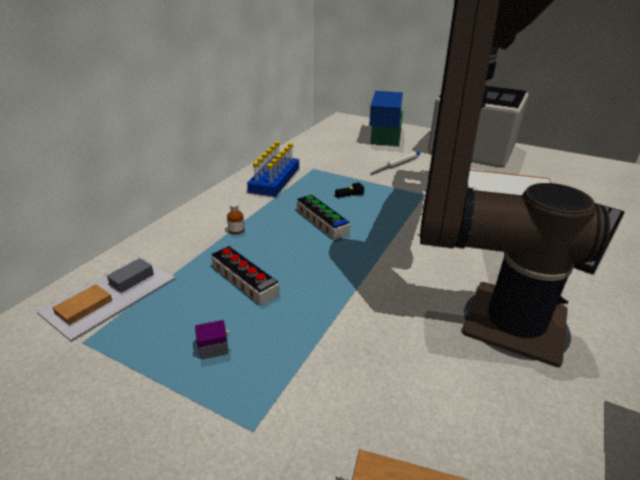

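The top view shows the green cartridge with its blue tab at pixel (374,245). Cap 1 is at (379,236) and cap 5 at (406,183), with a measured pitch of 34 mm and heights of about 53 mm, as expected. The orange look-alike is at (455,372). The side view shows the way to the cartridge is clear. The row runs at -28.6° in the world, so the tool needs about +52.4° of yaw and a shift of (409, -345) mm.

```bash
python3 -m crank '[[[41,-34,0],6,255],[[82,-69,0],12,255],[[123,-104,0],19,255],[[164,-138,0],25,255],[[205,-172,0],31,255],[[246,-207,0],37,255],[[286,-242,10],43,255],[[327,-276,20],49,255],[[350,-300,20],52.4,255],[[350,-300,20],52.4,255]]' 20
cat > go.py <<'E'
from h import *
import sys
caps=np.array([[.5069,-.1362],[.5367,-.1525],[.5665,-.1686],[.5963,-.1849],[.626,-.2009]])
def plan(caps=caps,k=0,zt=.1):
    s=get_state(); M=R.from_quat(s["tcp_rot"]).as_matrix(); p=np.r_[caps[k],zt]
    d=caps[4]-caps[0]; ya=np.degrees(np.arctan2(d[1],d[0])-np.arctan2(M[1,0],M[0,0]))
    print("t",s["time"],"tcp",s["eef_pos"].round(4),"z",M[:,2].round(4),"F",s["contact_force"].round(2),"open",round(s["opening"],3)); print("shift mm",(M.T@(p-s["eef_pos"])*1e3).round(1),"yaw",(-ya).round(2))
if __name__=="__main__": plan(k=int(sys.argv[1]),zt=float(sys.argv[2]))
E
python3 go.py 0 .12
python3 - <<'E'
from h import *
cs=[read_camera(n) for n in("wrist","top")]
cv2.imwrite("pics/w1.png",cs[0]["frame"])
for n,c in zip("wt",cs):
    for ce,a,wh in blobs(c,(40,80,40),(85,255,255)): print(n,ce.round(1),a,wh,onplane(c,ce,0.053)[0].round(4),bydepth(c,ce)[0].round(4))
E
```

```text
time: 1.1
eef_pos: [0.4718, -0.1977, 0.21]
tcp_rot: [0.969, -0.245, -0.001, -0.001]
contact_force: [-0.0, -0.5, -0.1]
opening: -0.0
finger_force: 0.0
t 1.1 tcp [ 0.4718 -0.1977  0.21  ] z [-0.0016  0.0025 -1.    ] F [-0.05 -0.47 -0.11] open -0.0
shift mm [  1.8 -70.7  90.1] yaw 0.1
w [213.4  21.3] 859 [32 35] [ 0.6261 -0.2015  0.053 ] [ 0.6256 -0.2017  0.0545]
w [216.2  75.2] 780 [31 33] [ 0.5965 -0.1852  0.053 ] [ 0.5962 -0.1855  0.0546]
w [219.6 126.2] 696 [30 30] [ 0.5664 -0.1692  0.053 ] [ 0.5665 -0.1692  0.0528]
w [222.2 174.1] 648 [29 30] [ 0.5366 -0.1529  0.053 ] [ 0.5366 -0.1529  0.0528]
w [225.1 219. ] 602 [29 28] [ 0.5067 -0.1369  0.053 ] [ 0.5068 -0.1372  0.0538]
t [405.8 183.6] 78 [10 10] [ 0.6253 -0.2005  0.053 ] [ 0.6249 -0.2001  0.0549]
t [399.2 196.6] 77 [10 10] [ 0.5956 -0.1844  0.053 ] [ 0.5942 -0.1832  0.0596]
t [392.4 209.8] 82 [10 10] [ 0.5658 -0.1682  0.053 ] [ 0.5658 -0.1683  0.0527]
t [385.6 223. ] 81 [10 11] [ 0.536  -0.1518  0.053 ] [ 0.536  -0.1519  0.0526]
t [378.8 236.5] 82 [10 10] [ 0.5059 -0.1357  0.053 ] [ 0.5059 -0.1357  0.0528]
t [456.1 374.8] 72 [ 9 10] [ 0.2022 -0.294   0.053 ] [ 0.2021 -0.2942  0.0523]
t [468.4 385.3] 75 [10 10] [ 0.1797 -0.3197  0.053 ] [ 0.1801 -0.3189  0.0553]
t [480.6 396. ] 76 [10 10] [ 0.157  -0.3447  0.053 ] [ 0.1567 -0.3451  0.052 ]
```

View pics/w1.png

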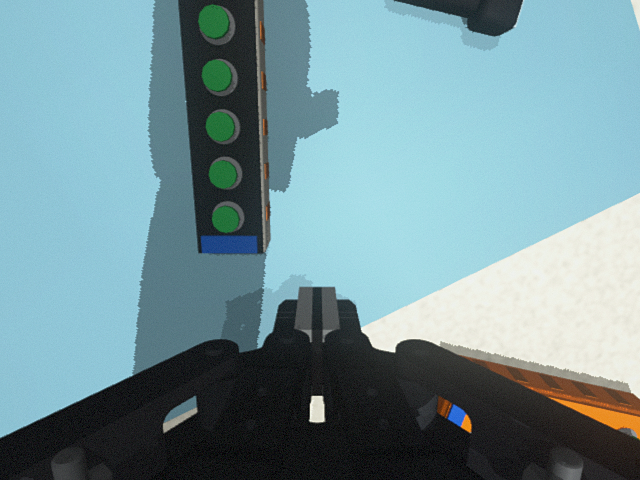

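The wrist view shows the five green caps from (225,219), next to the blue tab at (229,244), to (213,21), and the closed fingertips at (318,300). Both cameras agree to about 1 mm. I'll move above cap 1.

```bash
python3 -m crank '[[[1,-35,0],0,255],[[1.5,-70.5,0],0,255],[[1.5,-70.5,40],0,255],[[1.5,-70.5,80],0,255],[[1.5,-70.5,120],0,255],[[1.5,-70.5,140],0,255],[[1.5,-70.5,145],0,255],[[1.5,-70.5,145],0,255]]'; python3 go.py 0 .047
```

```text
time: 2.0
eef_pos: [0.5062, -0.1422, 0.0659]
tcp_rot: [0.969, -0.248, -0.001, 0.0]
contact_force: [0.6, 0.9, 0.1]
opening: 0.003
finger_force: 0.0
t 2.0 tcp [ 0.5062 -0.1422  0.0659] z [-1.2e-03  3.0e-04 -1.0e+00] F [0.58 0.88 0.07] open 0.003
shift mm [-2.2 -5.6 18.9] yaw -0.2
```

```bash
python3 -m crank '[[[0,0,0],0,255],[[0,0,0],0,255],[[0,0,0],0,255]]'; python3 go.py 0 .047
```

```text
time: 2.3
eef_pos: [0.5076, -0.1416, 0.0679]
tcp_rot: [0.969, -0.247, 0.001, 0.0]
contact_force: [0.3, 0.8, -0.7]
opening: -0.007
finger_force: 0.0
t 2.3 tcp [ 0.5076 -0.1416  0.0679] z [ 0.0027 -0.0014 -1.    ] F [ 0.32  0.81 -0.68] open -0.007
shift mm [-3.2 -4.4 20.9] yaw -0.12
```

```bash
python3 -m crank '[[[-2,-4.5,0],0,255],[[-2,-4.5,0],0,255],[[-2,-4.5,0],0,255]]'; python3 go.py 0 .047
python3 - <<'E'
from h import *
P=[]
for i in range(4):
    c=read_camera("wrist"); P.append(get_state()["eef_pos"])
print(np.array(P).round(4))
for ce,a,wh in blobs(c,(40,80,40),(85,255,255)): print(ce.round(1),a,wh,onplane(c,ce,0.053)[0].round(4))
cv2.imwrite("pics/w2.png",c["frame"])
E
```

```text
time: 2.6
eef_pos: [0.507, -0.1358, 0.0665]
tcp_rot: [0.969, -0.247, 0.0, 0.0]
contact_force: [-0.0, -0.1, -0.4]
opening: -0.001
finger_force: 0.0
t 2.6 tcp [ 0.507  -0.1358  0.0665] z [ 2.e-04 -1.e-04 -1.e+00] F [-0.01 -0.08 -0.35] open -0.001
shift mm [ 0.1  0.4 19.5] yaw -0.09
[[ 0.507  -0.1358  0.0664]
 [ 0.507  -0.1359  0.0664]
 [ 0.5069 -0.1359  0.0663]
 [ 0.507  -0.136   0.0663]]
[319.1  27. ] 2869 [59 60] [ 0.5959 -0.1852  0.053 ]
[319.2 126. ] 2440 [56 58] [ 0.5665 -0.1693  0.053 ]
[319.3 215.4] 2147 [53 54] [ 0.5366 -0.1531  0.053 ]
[321.3 282.3] 705 [50 30] [ 0.5114 -0.1404  0.053 ]
```

View pics/w2.png

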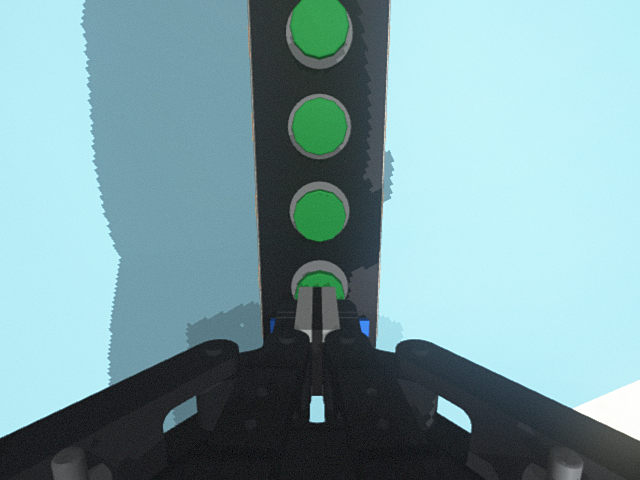

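The wrist picture shows the fingertips centred on cap 1 at about (318,290), with the row straight ahead. I'll press gently in small steps.

```bash
python3 -m crank '[[[0,0,4],0,255],[[0,0,8],0,255],[[0,0,11],0,255],[[0,0,13],0,255],[[0,0,14],0,255],[[0,0,15],0,255],[[0,0,16],0,255],[[0,0,16],0,255],[[0,0,16],0,255]]'; python3 go.py 0 .047
```

```text
time: 3.7
eef_pos: [0.5073, -0.1362, 0.0503]
tcp_rot: [0.969, -0.247, 0.001, 0.0]
contact_force: [0.2, -1.4, 0.2]
opening: -0.002
finger_force: 0.0
t 3.7 tcp [ 0.5073 -0.1362  0.0503] z [ 1.2e-03 -5.0e-04 -1.0e+00] F [ 0.22 -1.37  0.24] open -0.002
shift mm [-0.4  0.2  3.3] yaw -0.13
```

```bash
python3 -m crank '[[[0,0,0.5],0,255],[[0,0,1],0,255],[[0,0,1.5],0,255],[[0,0,2],0,255],[[0,0,2],0,255]]'; python3 -m crank '[[[0,0,0.5],0,255],[[0,0,1],0,255],[[0,0,1],0,255]]'; python3 go.py 0 .047
```

```text
time: 4.2
eef_pos: [0.5073, -0.1362, 0.0485]
tcp_rot: [0.969, -0.247, 0.0, 0.0]
contact_force: [-0.1, 1.5, 2.3]
opening: 0.0
finger_force: 1.3
time: 4.5
eef_pos: [0.5073, -0.1362, 0.0474]
tcp_rot: [0.969, -0.247, 0.0, 0.0]
contact_force: [1.3, -0.7, 2.8]
opening: -0.001
finger_force: 1.2
t 4.5 tcp [ 0.5073 -0.1362  0.0474] z [ 9.e-04 -4.e-04 -1.e+00] F [ 1.3  -0.72  2.75] open -0.001
shift mm [-0.3  0.2  0.4] yaw -0.12
```

```bash
python3 -m crank '[[[0,0,0.5],0,255],[[0,0,0.5],0,255]]'; python3 -m crank '[[[0,0,0.5],0,255],[[0,0,0.5],0,255]]';  python3 -m crank '[[[0,0,0.3],0,255],[[0,0,0.3],0,255]]'
```

```text
time: 4.7
eef_pos: [0.5073, -0.1362, 0.0471]
tcp_rot: [0.969, -0.247, 0.0, 0.0]
contact_force: [1.3, 0.7, 3.1]
opening: -0.0
finger_force: 1.7
time: 4.9
eef_pos: [0.5073, -0.1362, 0.047]
tcp_rot: [0.969, -0.247, 0.0, 0.0]
contact_force: [-0.3, 0.5, 6.3]
opening: 0.003
finger_force: 3.2
time: 5.1
eef_pos: [0.5073, -0.1362, 0.047]
tcp_rot: [0.969, -0.247, 0.0, 0.0]
contact_force: [-1.0, 0.6, 9.0]
opening: -0.001
finger_force: 4.0
```

Cap 1 is on its hard stop: z = 0.0470 and the force rises to 9 N. Next I'll raise 18 mm, move 34 mm along the row, and check.

```bash
python3 -m crank '[[[0,0,-6],0,255],[[0,0,-18],0,255],[[10,0,-18],0,255],[[22,0,-18],0,255],[[34,0,-18],0,255],[[34,0,-18],0,255],[[34,0,-18],0,255],[[34,0,-18],0,255]]'; python3 go.py 1 .047
python3 - <<'E'
from h import *
c=read_camera("wrist")
for ce,a,wh in blobs(c,(40,80,40),(85,255,255)): print(ce.round(1),a,wh,onplane(c,ce,0.053)[0].round(4))
E
```

```text
time: 5.9
eef_pos: [0.5364, -0.1521, 0.0634]
tcp_rot: [0.969, -0.247, -0.001, -0.0]
contact_force: [0.3, 0.4, -0.1]
opening: -0.001
finger_force: 0.0
t 5.9 tcp [ 0.5364 -0.1521  0.0634] z [-1.3e-03  6.0e-04 -1.0e+00] F [ 0.26  0.36 -0.14] open -0.001
shift mm [ 0.5  0.2 16.4] yaw -0.12
[318.5  25.2] 2805 [60 57] [ 0.6252 -0.2011  0.053 ]
[318.7 124.3] 2581 [57 60] [ 0.5964 -0.1855  0.053 ]
[318.8 215.3] 2215 [54 54] [ 0.5666 -0.1694  0.053 ]
[320.6 283.2] 656 [51 28] [ 0.5415 -0.1566  0.053 ]
```

Cartridge unmoved. I'll press cap 2 with the same command depth, about 9 N at the stop.

```bash
python3 -m crank '[[[0,0,5],0,255],[[0,0,9],0,255],[[0,0,11],0,255],[[0,0,12.5],0,255],[[0,0,14],0,255],[[0,0,15],0,255],[[0,0,16],0,255],[[0,0,17],0,255],[[0,0,17.5],0,255],[[0,0,17.5],0,255]]'; python3 -m crank '[[[0,0,0.5],0,255],[[0,0,0.5],0,255]]'
```

```text
time: 6.95
eef_pos: [0.5368, -0.1523, 0.047]
tcp_rot: [0.969, -0.247, -0.0, -0.0]
contact_force: [-2.3, 0.9, 5.5]
opening: -0.002
finger_force: 2.9
time: 7.15
eef_pos: [0.5368, -0.1523, 0.047]
tcp_rot: [0.969, -0.247, -0.0, -0.0]
contact_force: [-4.0, 1.7, 8.0]
opening: -0.003
finger_force: 4.2
```

```bash
python3 -m crank '[[[0,0,-6],0,255],[[0,0,-18],0,255],[[10,0,-18],0,255],[[22,0,-18],0,255],[[34,0,-18],0,255],[[34,0,-18],0,255],[[34,0,-18],0,255],[[34,0,-18],0,255]]'; python3 go.py 2 .047
python3 - <<'E'
from h import *
c=read_camera("wrist")
for ce,a,wh in blobs(c,(40,80,40),(85,255,255)): print(ce.round(1),a,wh,onplane(c,ce,0.053)[0].round(4))
E
```

```text
time: 7.95
eef_pos: [0.5662, -0.1684, 0.0634]
tcp_rot: [0.969, -0.247, -0.001, -0.0]
contact_force: [-0.2, 0.6, 0.6]
opening: 0.0
finger_force: 0.0
t 7.95 tcp [ 0.5662 -0.1684  0.0634] z [-1.3e-03  6.0e-04 -1.0e+00] F [-0.23  0.64  0.56] open 0.0
shift mm [ 0.4  0.  16.4] yaw -0.12
[318.4 124.3] 2547 [57 59] [ 0.6263 -0.2017  0.053 ]
[318.6 215.9] 2247 [54 55] [ 0.5962 -0.1855  0.053 ]
[320.  283.1] 681 [50 30] [ 0.5716 -0.1728  0.053 ]
[317.1 413.5] 293 [17 21] [ 0.5178 -0.1421  0.053 ]
```

```bash
python3 -m crank '[[[0,0,5],0,255],[[0,0,9],0,255],[[0,0,11],0,255],[[0,0,12.5],0,255],[[0,0,14],0,255],[[0,0,15],0,255],[[0,0,16],0,255],[[0,0,17],0,255],[[0,0,17.5],0,255],[[0,0,17.5],0,255]]'; python3 -m crank '[[[0,0,0.5],0,255],[[0,0,0.5],0,255]]'
```

```text
time: 9.0
eef_pos: [0.5667, -0.1686, 0.0471]
tcp_rot: [0.969, -0.247, -0.0, -0.0]
contact_force: [-3.0, 1.1, 5.3]
opening: 0.001
finger_force: 2.7
time: 9.2
eef_pos: [0.5667, -0.1686, 0.047]
tcp_rot: [0.969, -0.247, -0.0, -0.0]
contact_force: [-3.8, 1.8, 7.3]
opening: -0.002
finger_force: 3.9
```

Cap 3 is home. Next is cap 4.

```bash
python3 -m crank '[[[0,0,-6],0,255],[[0,0,-18],0,255],[[10,0,-18],0,255],[[22,0,-18],0,255],[[34,0,-18],0,255],[[34,0,-18],0,255],[[34,0,-18],0,255],[[34,0,-18],0,255]]'; python3 go.py 3 .047
python3 - <<'E'
from h import *
c=read_camera("wrist")
for ce,a,wh in blobs(c,(40,80,40),(85,255,255)): print(ce.round(1),a,wh,onplane(c,ce,0.053)[0].round(4))
E
```

```text
time: 10.0
eef_pos: [0.596, -0.1847, 0.0634]
tcp_rot: [0.969, -0.247, -0.001, -0.0]
contact_force: [0.3, 0.5, -0.4]
opening: 0.001
finger_force: 0.0
t 10.0 tcp [ 0.596  -0.1847  0.0634] z [-1.2e-03  6.0e-04 -1.0e+00] F [ 0.31  0.51 -0.4 ] open 0.001
shift mm [ 0.3  0.1 16.4] yaw -0.12
[318.2 215.5] 2215 [54 54] [ 0.6263 -0.2017  0.053 ]
[319.9 283.5] 637 [51 29] [ 0.6013 -0.1889  0.053 ]
[317.1 413.3] 288 [17 20] [ 0.5477 -0.1584  0.053 ]
```

```bash
python3 -m crank '[[[0,0,5],0,255],[[0,0,9],0,255],[[0,0,11],0,255],[[0,0,12.5],0,255],[[0,0,14],0,255],[[0,0,15],0,255],[[0,0,16],0,255],[[0,0,17],0,255],[[0,0,17.5],0,255],[[0,0,17.5],0,255]]'; python3 -m crank '[[[0,0,0.5],0,255],[[0,0,0.5],0,255]]'
```

```text
time: 11.05
eef_pos: [0.5965, -0.1849, 0.0471]
tcp_rot: [0.969, -0.247, -0.0, -0.0]
contact_force: [-3.5, 1.7, 5.7]
opening: 0.0
finger_force: 2.8
time: 11.25
eef_pos: [0.5964, -0.1849, 0.047]
tcp_rot: [0.969, -0.247, -0.0, -0.0]
contact_force: [-4.9, 2.1, 8.1]
opening: -0.0
finger_force: 3.8
```

```bash
python3 -m crank '[[[0,0,-6],0,255],[[0,0,-18],0,255],[[10,0,-18],0,255],[[22,0,-18],0,255],[[34,0,-18],0,255],[[34,0,-18],0,255],[[34,0,-18],0,255],[[34,0,-18],0,255]]'; python3 go.py 4 .047
python3 - <<'E'
from h import *
c=read_camera("wrist")
for ce,a,wh in blobs(c,(40,80,40),(85,255,255)): print(ce.round(1),a,wh,onplane(c,ce,0.053)[0].round(4))
E
```

```text
time: 12.05
eef_pos: [0.626, -0.201, 0.0637]
tcp_rot: [0.969, -0.247, -0.0, -0.0]
contact_force: [0.9, 0.6, -0.1]
opening: -0.003
finger_force: 0.0
t 12.05 tcp [ 0.626  -0.201   0.0637] z [-6.e-04  3.e-04 -1.e+00] F [ 0.89  0.61 -0.12] open -0.003
shift mm [-0.  -0.1 16.7] yaw -0.12
[319.5 283.1] 662 [51 29] [ 0.6314 -0.2051  0.053 ]
[317.1 413.3] 291 [17 21] [ 0.5774 -0.1746  0.053 ]
```

```bash
python3 -m crank '[[[0,0,5],0,255],[[0,0,9],0,255],[[0,0,11],0,255],[[0,0,12.5],0,255],[[0,0,14],0,255],[[0,0,15],0,255],[[0,0,16],0,255],[[0,0,17],0,255],[[0,0,17.5],0,255],[[0,0,17.5],0,255]]'; python3 -m crank '[[[0,0,0.5],0,255],[[0,0,0.5],0,255]]'
```

```text
time: 13.1
eef_pos: [0.6263, -0.2012, 0.0471]
tcp_rot: [0.969, -0.247, -0.0, -0.0]
contact_force: [-3.1, 2.0, 5.5]
opening: -0.003
finger_force: 2.6
time: 13.3
eef_pos: [0.6264, -0.2012, 0.0471]
tcp_rot: [0.969, -0.247, -0.0, -0.0]
contact_force: [-3.9, 2.0, 7.1]
opening: -0.001
finger_force: 3.5
```

All five are at the stop. I'll lift, back away, and check.

```bash
python3 -m crank '[[[0,0,-6],0,255],[[0,0,-25],0,255],[[0,0,-65],0,255],[[0,0,-110],0,255],[[-40,0,-130],0,255],[[-80,0,-130],0,255],[[-120,0,-130],0,255],[[-150,0,-130],0,255],[[-150,0,-130],0,255],[[-150,0,-130],0,255]]'
python3 - <<'E'
from h import *
c=read_camera("wrist"); cv2.imwrite("pics/w9.png",c["frame"])
for ce,a,wh in blobs(c,(40,80,40),(85,255,255)):
    u,v=ce.astype(int); z=np.median([bydepth(c,(u+i,v+j))[0,2] for i in range(-5,6) for j in range(-5,6)])
    print(ce.round(1),onplane(c,ce,0.047)[0].round(4),"z",z.round(4))
E
```

```text
time: 14.3
eef_pos: [0.495, -0.1295, 0.1764]
tcp_rot: [0.969, -0.247, 0.001, 0.0]
contact_force: [-0.4, -0.5, -0.5]
opening: -0.002
finger_force: 0.0
[317.8   3.3] [ 0.6192 -0.1976  0.047 ] z 0.0474
[317.9  50.1] [ 0.5963 -0.1853  0.047 ] z 0.0476
[318.  107.4] [ 0.5665 -0.1691  0.047 ] z 0.0476
[318.1 160.9] [ 0.5367 -0.153   0.047 ] z 0.0474
[318.2 211.1] [ 0.5069 -0.1369  0.047 ] z 0.0472
[634.6 434. ] [ 0.2264 -0.2729  0.047 ] z 0.0532
```

View pics/w9.png

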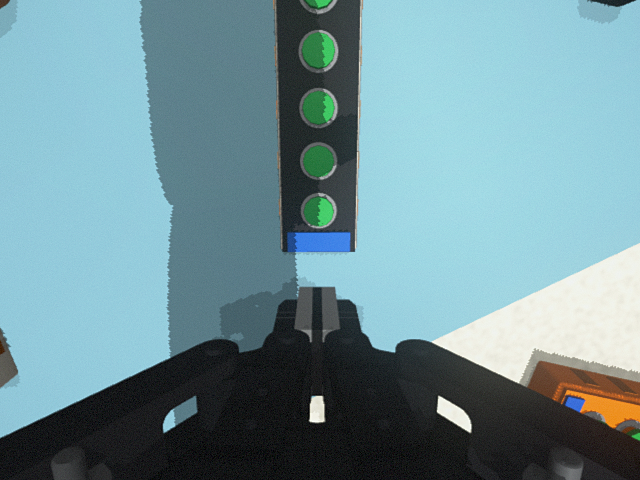

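The picture shows all five caps seated, from (318,211) to (318,3), with tops at about 47 mm. The cartridge hasn't moved and the gripper is clear.

```bash
python3 -c "
from plant import ctrl
print(ctrl.sign_off())"
```

```text
the job is handed in; nothing more can be done
None
```

All five green caps were pressed home in order from the blue tab (tops measured at about 47 mm, highest measured press force about 9 N), the cartridge did not move, the robot touched nothing else, and the job is handed in; no verdict was returned.

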